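Clamp the mended bowl on the gluing board

ROBOT

A 7-joint arm with a two-finger parallel gripper is mounted at the origin on the work surface. World frame = base frame: x ahead of the robot, y to its left, z up, the work surface at z = 0. Lengths are in m, angles in rad, forces in N, time in s.
With the tool pointing down it reaches from about 0.4 to 0.9 m from the base axis. Payload 5.5 kg.
Tool frame: the origin (TCP) lies midway between the tips of the shut fingers; the grasp point (between the pads) lies 19 mm behind it (manip.grip_depth is the distance from the TCP to the grasp point, in m); z points along the fingers, x is the direction in which the jaws open and shut, and the axes are right-handed (so a half turn about z gives the same grasp; the last joint's range is limited). The gripper opens to 92 mm and grips with 3 to 60 N. Pads are 19 mm wide; open, the fingers measure 130 mm over their backs; the gripper's body (75 mm by 190 mm) begins 47 mm behind the grasp point.
Start: joints at [1.442, 0.501, -0.427, 1.55, 0.221, 1.138, -0.21], TCP at [0.248, -0.601, 0.189] pointing down, gripper open.
Joint ranges: [-2.88, 2.88], [-0.31, 2.03], [-1.54, 1.56], [0.2, 2.42], [-1.41, 4.55], [0.19, 2.02], [-2.57, 2.57]. Speed limits (rad/s): [2.57, 2.57, 3.14, 3.14, 3.14, 3.14, 3.14].

INTERFACE

Orientations are given as a unit quaternion [x, y, z, w].
In Python, from bench import manip, effector, viewer gives the robot as it stands. Calls block until the motion is done:
- manip.move_pose(position, orientation): joint-space move of the TCP to a pose.
- manip.servo_line(position, ori=None, vel=0.15): straight line of the TCP; ori=None keeps the orientation; vel is the mean speed in m/s.
- manip.movej(angles): joint-space move.
- effector.open_jaws() and effector.close(f_grip=None): open the fingers fully, or close them until they stop; f_grip is the grip in N (None keeps the last).
- manip.sleep(seconds).
- manip.solve_ik(position, orientation): joint angles nearest the present ones, or None.
- viewer.get_image(name): name is "scene" or "top" or "wrist"; returns the picture (420x560x3 uint8, red, green, blue); there is no depth.
- viewer.get_calibration(name): a dict with "vfov" (degrees; the focal length in pixels is half the picture's height over the tangent of half this angle, whatever the lens; pixels are square), "cx", "cy" (the principal point, pixels), "eye" and "attitude" of the camera in the world. Camera axes: x right, y down, z forward; pixel columns grow to the right and rows downward; lengths in m; the calibration is good to about 2 mm. A picture is of the moment at which its call begins: read the wrist's pose just before it. get_calibration takes no time and is no camera call; for the wrist camera it gives the pose at the moment of the call.
A pose or a line that the arm cannot do raises manip.PlanningError and nothing moves.
- manip.hand_in(): hands the job in, once; it reports no verdict.
Readings, each from a call of its own:
- manip.current_clock(): time.
- manip.current_q(): joint angles.
- manip.current_joint_velocities(): joint speeds.
- manip.current_tau(): joint torques, N m.
- manip.current_tool_pos(): TCP position.
- manip.current_tcp_rot(): TCP orientation.
- manip.current_force(): force on the tool from outside, world axes, zero at the start.
- manip.current_wrist_torque(): the same for the moment, N m.
- manip.current_finger_gap(): finger opening in m.
Only numpy, scipy, OpenCV 4.12 (cv2) and the standard library are available. Lean on these libraries where they do the work, as an engineer would, in place of code of your own. Each camera call takes 0.05 s, during which the arm holds its last target. There are 200 camera calls.

TASK

Hold the mended bowl down while its glue sets: with the fingertips, push the handle of the red toggle clamp and the handle of the yellow toggle clamp over towards the bowl, in either order, until each snaps shut and its pad presses on the bowl. Do not touch or shift the bowl with the robot, and leave everything else lying around where it is.

Things in the scene. Friction and masses are not known exactly. Their poses are not given: they have to be found in the camera images.
- board: wooden gluing board fixed to the table, 260 (its x) x 400 (its y) x 18 thick, turned by its yaw; origin under its centre, at table height. The bowl stands at its centre, the red clamp towards its +y end, the yellow clamp towards its -y end
- bowl: mended blue-and-white bowl with gold seams, standing loose and upside down on the board: 160 across at the rim (below), 72 tall, flat round foot 84 across on top; origin at the centre of its underside, z up
- red_clamp: steel toggle clamp screwed to the board, with a red handle bar: base plate 75 x 55 x 8, cheeks 111 tall; origin on the board's top face under the pivot, +x level towards the bowl (centre about 117 away), z up. Carries a lever: handle 100 long from pivot to bar and, rigid with it, a pressing arm 95 long with a rubber pad 20 across
- red_pivot (a point): centre of the red clamp's lever pivot, 105 above the board's top face; the pivot axis is level, along the clamp's y
- red_bar (a point): middle of the red cross bar at the end of the red clamp's handle, 100 from the pivot; the bar is level, parallel to the pivot axis, 70 long, 18 thick, on a round steel rod 11 thick; moves with the lever
- red_lever (a joint): red clamp lever, rad: 0 open (handle leans 50 deg away from the bowl, arm raised), grows as the bar is pushed up and over towards the bowl; handle upright at 0.87; pad on the bowl's foot at about 1.22 (handle 20 deg towards the bowl). Over-centre spring: below about 0.65 it returns to 0, above it snaps shut; push at the bar 8 to 10 N, fading from 0.4 to nothing at centre. Starts at 0
- yellow_clamp: steel toggle clamp screwed to the board, with a yellow handle bar: base plate 75 x 55 x 8, cheeks 111 tall; origin on the board's top face under the pivot, +x level towards the bowl (centre about 117 away), z up. Carries a lever: handle 100 long from pivot to bar and, rigid with it, a pressing arm 95 long with a rubber pad 20 across
- yellow_pivot (a point): centre of the yellow clamp's lever pivot, 105 above the board's top face; the pivot axis is level, along the clamp's y
- yellow_bar (a point): middle of the yellow cross bar at the end of the yellow clamp's handle, 100 from the pivot; the bar is level, parallel to the pivot axis, 70 long, 18 thick, on a round steel rod 11 thick; moves with the lever
- yellow_lever (a joint): yellow clamp lever, rad: 0 open (handle leans 50 deg away from the bowl, arm raised), grows as the bar is pushed up and over towards the bowl; handle upright at 0.87; pad on the bowl's foot at about 1.22 (handle 20 deg towards the bowl). Over-centre spring: below about 0.65 it returns to 0, above it snaps shut; push at the bar 8 to 10 N, fading from 0.4 to nothing at centre. Starts at 0
- sherd: loose white porcelain sherd lying flat, 42 x 55 x 9, on the board's near left part; a bystander. Origin at its underside
- glue_jar: small loose jar with a black cap, 34 across, 45 tall, on the board's near right part; a bystander. Origin at its underside
- cup: loose blue cup, 72 across, 60 tall, on the table to one side of the board; a bystander. Origin at its underside
- vase: loose small blue-and-white vase, 84 across, 130 tall, on the table to one side of the board; a bystander. Origin at its underside
- tape: loose roll of tan tape lying flat, 90 across, 24 tall, on the table to one side of the board; a bystander. Origin at its underside
- brush: loose brush lying along the far edge of the board, beyond the bowl, about 200 x 42 x 20; a bystander
Things that resemble listed ones, but are neither listed nor needed, are in the scene too. Leave any green or pink look-alike of the bowl alone.

How it is judged:
At the end, for the whole second after the job is handed in: Both levers stand shut (joint above 1.15 rad) and at rest, each clamp presses on the bowl with more than 2 N, the bowl stands still within 12 mm of where it began and within 0.1 rad of upright, and the sherd, jar, cup, vase, tape and brush are within 20 mm of where they began (value of joint each of red_lever, yellow_lever above 1.15 rad and velocity of joint each of red_lever, yellow_lever below 0.1 rad/s and contact force between each of red_clamp, yellow_clamp and bowl above 2 N and distance of bowl from where it was at the start of the episode below 0.012 m and angle between bowl's own z axis and vertical below 0.1 rad and linear speed of bowl below 0.02 m/s and distance of each of sherd, glue_jar, cup, vase, tape, brush from where it was at the start of the episode below 0.02 m); the robot touches nothing.
It fails at once if the robot presses on the bowl with more than 1 N (contact force between any of the fingers, the arm and bowl above 1 N).
It fails at once if the bowl is shifted more than 12 mm, lifted or tipped (distance of bowl from where it was at the start of the episode above 0.012 m or angle between bowl's own z axis and vertical above 0.1 rad).
It fails at once if a bystander is moved or lifted more than 20 mm (distance of any of sherd, glue_jar, cup, vase, tape, brush from where it was at the start of the episode above 0.02 m).
It also fails if it takes over 48 s, if anything falls off the work surface, if the arm or the gripper's body presses on something with over 40 N, if the wrist force passes 120 N, or if a joint passes its speed limit or range.

## Working session

There is one attempt and no reset: what is moved stays moved. The work goes in short steps, each a Python script; the robot and the scene stay as the last script left them, time stands still between calls to the robot, and variables do not carry over. Pictures are saved under pics/ and viewed, about 8 in all and at most 12, crops included, and the job is handed in when it is done.

```bash
mkdir -p pics; ls
python3 - <<'E'
from bench import manip, effector, viewer
import cv2
for n in ("top","scene"):
    im=viewer.get_image(n); cv2.imwrite(f"pics/{n}0.png",im[:,:,::-1]); print(n,viewer.get_calibration(n))
print(manip.current_clock(),manip.current_tool_pos(),manip.current_tcp_rot(),manip.current_finger_gap())
E
```

```text
pics
top {'vfov': 53.90612816697351, 'cx': 283.1354414790444, 'cy': 209.0744620595688, 'eye': array([ 0.36626516, -0.02196865,  1.21198625]), 'attitude': array([-0.70430873,  0.70889209, -0.02235704,  0.03035419])}
scene {'vfov': 47.402855323959905, 'cx': 271.6647031762005, 'cy': 207.5305502523512, 'eye': array([1.22013872, 0.44630631, 1.166125  ]), 'attitude': array([ 0.456129  ,  0.81717801, -0.3070877 , -0.17281082])}
0.1 [ 0.24790256 -0.60011688  0.18759503] [ 8.31228178e-01 -5.55930715e-01 -7.08575741e-04 -5.03338456e-04] 0.0915709800228838
```

View pics/top0.png

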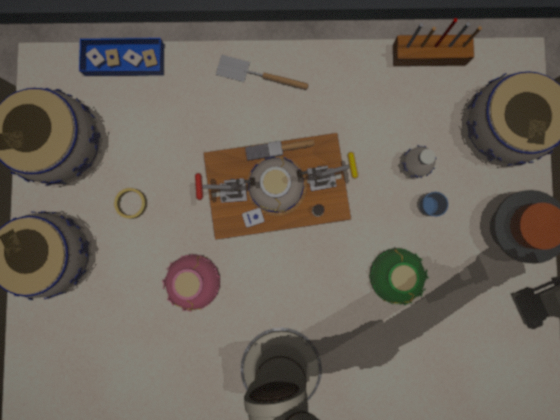

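View pics/scene0.png

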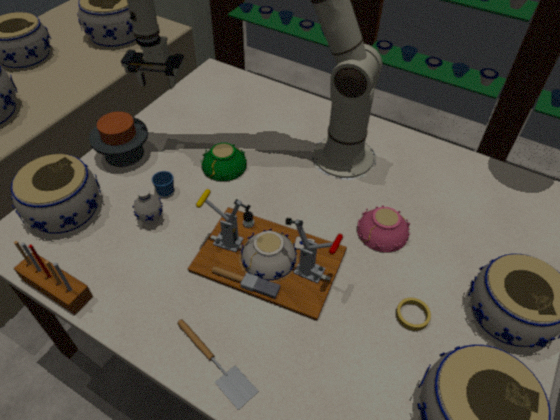

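The top view shows the red bar at about (199,186), the yellow bar at (353,165) and the bowl's foot at (275,181), with the board turned by a few degrees. The scene view shows both clamps open, red bar at about (336,243) and yellow at (204,198). Next I triangulate the bars from both views and check them against the given geometry.

```bash
cat > h.py <<'E'
import numpy as np, cv2
from scipy.spatial.transform import Rotation as R
from bench import viewer
def ray(c,uv):
    f=210/np.tan(np.radians(c["vfov"])/2)
    d=R.from_quat(c["attitude"]).apply([(uv[0]-c["cx"])/f,(uv[1]-c["cy"])/f,1]); return np.array(c["eye"]),d/np.linalg.norm(d)
def plane(c,uv,z):
    e,d=ray(c,uv); return e+d*(z-e[2])/d[2]
def tri(c1,u1,c2,u2):
    A=0;b=0
    for c,u in((c1,u1),(c2,u2)):
        e,d=ray(c,u);P=np.eye(3)-np.outer(d,d);A=A+P;b=b+P@e
    x=np.linalg.solve(A,b);e,d=ray(c1,u1)
    return x,np.linalg.norm(np.cross(x-e,d))
def blob(im,lo,hi,roi):
    h=cv2.cvtColor(im,cv2.COLOR_RGB2HSV);m=cv2.inRange(h,lo,hi)
    k=np.zeros_like(m);x0,y0,x1,y1=roi;k[y0:y1,x0:x1]=m[y0:y1,x0:x1]
    c=max(cv2.findContours(k,cv2.RETR_EXTERNAL,cv2.CHAIN_APPROX_NONE)[0],key=cv2.contourArea)
    return cv2.minAreaRect(c)
RED=((0,160,60),(8,255,255)); YEL=((24,150,90),(34,255,255))
E
python3 - <<'E'
from h import *
I={n:cv2.imread(f"pics/{n}0.png")[:,:,::-1].copy() for n in("top","scene")};C={n:viewer.get_calibration(n) for n in I}
p={}
for k,col,rt,rs in(("red",RED,(185,165,215,210),(320,225,350,260)),("yel",YEL,(335,140,370,190),(190,180,220,215))):
    a=blob(I["top"],*col,rt);b=blob(I["scene"],*col,rs);print(k,a,b)
    print(" tri",tri(C["top"],a[0],C["scene"],b[0])); p[k]=plane(C["top"],a[0],.187);print(" plane",p[k])
    bx=cv2.boxPoints(a); l=[(bx[0]+bx[1])/2,(bx[1]+bx[2])/2,(bx[2]+bx[3])/2,(bx[3]+bx[0])/2]
    q=[plane(C["top"],u,.187)for u in l]
    for i in(0,1):
        v=q[i+2]-q[i];print("  axis",np.linalg.norm(v),np.degrees(np.arctan2(v[1],v[0])))
d=p["red"]-p["yel"];print("dist",np.linalg.norm(d),"dir",np.degrees(np.arctan2(d[1],d[0])),"mid",(p["red"]+p["yel"])/2)
m=cv2.inRange(cv2.cvtColor(I["top"],cv2.COLOR_RGB2HSV),(5,110,60),(20,255,255));m=cv2.morphologyEx(m,cv2.MORPH_CLOSE,np.ones((41,41)));m=cv2.morphologyEx(m,cv2.MORPH_OPEN,np.ones((21,21)))
k=np.zeros_like(m);k[120:250,190:365]=m[120:250,190:365]
c=max(cv2.findContours(k,0,1)[0],key=cv2.contourArea);r=cv2.minAreaRect(c);B=[plane(C["top"],u,.018)for u in cv2.boxPoints(r)]
print("board",np.mean(B,0),[ (np.linalg.norm(B[i+1]-B[i]),np.degrees(np.arctan2(*(B[i+1]-B[i])[1::-1]))) for i in(0,1)])
E
```

```text
red ((198.45863342285156, 186.00344848632812), (24.166234970092773, 4.733592510223389), 85.2363510131836) ((335.6617736816406, 243.8970489501953), (6.516945838928223, 21.43732452392578), 30.963754653930664)
 tri (array([0.50320738, 0.20134714, 0.18298227]), np.float64(0.0008147328625806529))
 plane [0.50230237 0.20120513 0.187     ]
  axis 0.06105962469747888 -174.7357748382841
  axis 0.011872339116001062 94.3579891257071
yel ((352.6153869628906, 164.57691955566406), (23.730052947998047, 4.9029035568237305), 78.69007110595703) ((202.53846740722656, 197.6923065185547), (4.992301940917969, 19.969207763671875), 33.690067291259766)
 tri (array([ 0.55434963, -0.18627235,  0.18300097]), np.float64(0.0004024295754619596))
 plane [ 0.55341049 -0.18527913  0.187     ]
  axis 0.059930227521939085 -169.87181798890867
  axis 0.012285684653647646 100.9593554398022
dist 0.38984884966445255 dir 97.5330038899297 mid [0.52785643 0.007963   0.187     ]
board [0.52325941 0.02269134 0.018     ] [(np.float64(0.4239949144860843), np.float64(-81.95063098639285)), (np.float64(0.2555863373658727), np.float64(-172.62081040781868))]
```

The bars triangulate 4 mm below the expected 187 mm height. They are 390 mm apart against the expected 387, and both point at the board centre, which is good enough to act on. Yellow comes first: closed fingers, bar followed along its arc.

```bash
cat > push.py <<'E'
from h import *
from bench import manip, effector
def push(bar,a,s):
    """bar: open bar position; a: bar yaw; s: sign of y towards the bowl"""
    a=np.radians(a); n=s*np.array([-np.sin(a),np.cos(a),0]); Z=np.array([0,0,1.])
    piv=np.array([bar[0],bar[1],.123])+.0766*n
    q=(R.from_euler('z',a)*R.from_quat([1,0,0,0])).as_quat()
    at=lambda th,g: piv+n*(.1*np.sin(th)-.0185+g)+Z*(.1*np.cos(th)-.018)
    th=np.radians(np.arange(-44,-3,8)); start=at(np.radians(-50),-.035)
    up=start+Z*.15
    for p in [up,start]+[at(t,.004) for t in th]:
        assert manip.solve_ik(p,q) is not None,p
    manip.move_pose(up,q); manip.servo_line(start,vel=.2); print("start",manip.current_tool_pos(),manip.current_clock())
    manip.servo_line(at(np.radians(-50),-.003),vel=.05)
    f0=np.array(manip.current_force())
    for t in th:
        manip.servo_line(at(t,.004),vel=.06); print(round(np.degrees(t)),np.round(manip.current_force()-f0,1),np.round(manip.current_tool_pos()-at(t,.004),4))
    manip.sleep(.3); print("F",np.round(manip.current_force()-f0,1))
    e=at(th[-1],-.04); manip.servo_line(e,vel=.15); manip.servo_line(e+Z*.13,vel=.25); print("t",manip.current_clock())
E
python3 - <<'E'
from push import *
effector.close(f_grip=20)
p=np.array(manip.current_tool_pos());manip.servo_line([p[0],p[1],.34],vel=.25)
push([.5538,-.1857],9,1)
for n in("top","scene"): cv2.imwrite(f"pics/{n}1.png",viewer.get_image(n)[:,:,::-1])
a=cv2.imread("pics/top1.png")[100:280,170:390];b=cv2.imread("pics/scene1.png")[160:340,150:370]
cv2.imwrite("pics/c1.png",cv2.resize(np.hstack([a,b]),(792,324)))
E
```

```text
start [ 0.56310112 -0.23878626  0.17045648] 4.95
-44 [ 0.7 -0.1  1.3] [0.0002 0.0004 0.0004]
-36 [0.3 0.7 0.8] [0.0003 0.0004 0.0005]
-28 [1.3 0.8 0.7] [0.0002 0.0005 0.0004]
-20 [0.6 0.4 1.3] [0.0002 0.0005 0.0003]
-12 [0.6 0.6 1. ] [0.0001 0.0006 0.0002]
-4 [-0.3  1.1  0.4] [0.     0.0006 0.0001]
F [-0.6  1.   0.8]
t 9.4833
```

View pics/c1.png

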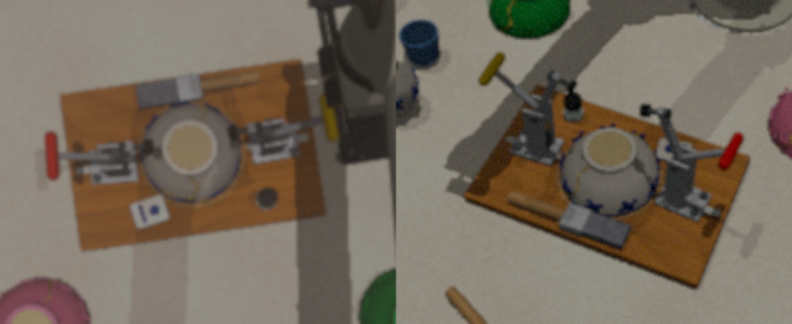

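The crop shows the yellow lever still open, with its bar near (330,118) in the left half, and the force readings show that the fingers never touched the bar. The bowl hasn't moved. I suspect the jaws are not closed and straddled the bar, so I'll check that.

Run:
```python
from h import *
from bench import manip, effector
print(manip.current_finger_gap(),manip.current_tool_pos(),manip.current_tcp_rot(),manip.current_force(),manip.current_clock())
cv2.imwrite("pics/w1.png",viewer.get_image("wrist")[:,:,::-1]); print(viewer.get_calibration("wrist"))
```

```text
0.0004186257479538999 [ 0.55097683 -0.17428309  0.33305428] [ 9.96887228e-01  7.88280823e-02 -1.34352664e-03 -4.26742055e-04] [-0.05926216  0.95764745 -0.54061118] 9.5833
{'vfov': 65.27642255474437, 'cx': 280.5719617113608, 'cy': 210.2919394809166, 'eye': array([ 0.5413463 , -0.10846153,  0.52921236]), 'attitude': array([0.98899919, 0.07824244, 0.00845466, 0.1252487 ])}
```

View pics/w1.png

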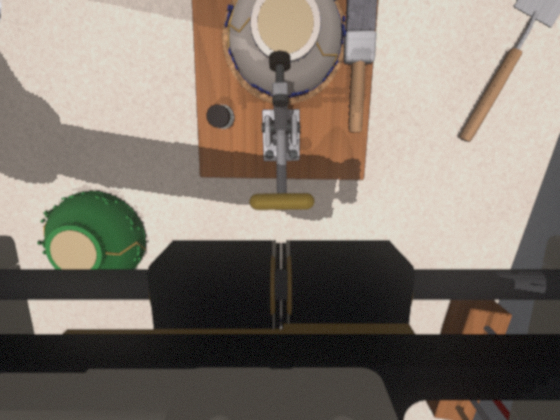

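The jaws are shut. The wrist view has the yellow bar at (282,201), laterally centred on the fingers. I'll cross-check its position with this view.

Run:
```python
from h import *
c=viewer.get_calibration("wrist");im=cv2.imread("pics/w1.png")[:,:,::-1].copy()
w=blob(im,(20,120,50),(36,255,255),(230,180,330,222));print(w)
for z in(.16,.187,.21):print(z,plane(c,w[0],z))
ct,cs=viewer.get_calibration("top"),viewer.get_calibration("scene")
t=blob(cv2.imread("pics/top0.png")[:,:,::-1].copy(),*YEL,(335,140,370,190));
s=blob(cv2.imread("pics/scene1.png")[:,:,::-1].copy(),*YEL,(190,180,220,215));print(s)
print(tri(ct,t[0],c,w[0]),tri(cs,s[0],c,w[0]))
# where the TCP itself would appear
from bench import manip
f=210/np.tan(np.radians(c["vfov"])/2);p=R.from_quat(c["attitude"]).inv().apply(np.array(manip.current_tool_pos())-c["eye"]);print(p,p[:2]/p[2]*f+[c["cx"],c["cy"]])
```

```text
((281.5, 201.0), (14.0, 63.0), 90.0)
0.16 [ 0.55451403 -0.19129713  0.16      ]
0.187 [ 0.55355109 -0.18523947  0.187     ]
0.21 [ 0.55273081 -0.18007925  0.21      ]
((197.75003051757812, 203.25003051757812), (1.4142134189605713, 0.7071067094802856), 45.0)
(array([ 0.55357911, -0.18543181,  0.18610044]), np.float64(1.0081049900989201e-05)) (array([ 0.5576966 , -0.1975347 ,  0.15519557]), np.float64(0.005845334160460754))
[-0.00026897  0.01568164  0.20663575] [280.14516806 235.17528693]
```

The bar position is confirmed by a third view at (0.5536, -0.1854, 0.186). I'll probe slowly with the tips 30 mm below the bar, reading force at each step.

Run:
```python
from push import *
a=np.radians(9);n=np.array([-np.sin(a),np.cos(a),0]);b=np.array([.5536,-.1854,.187-.030])
p=b-n*.055
manip.servo_line([p[0],p[1],.333],vel=.25);manip.servo_line(p,vel=.2)
f0=np.array(manip.current_force());print(f0)
for g in(.028,.02,.014,.008,.002,-.004):
    q=b-n*g;manip.servo_line(q,vel=.05);F=np.array(manip.current_force())-f0
    print(g,np.round(F,1),np.round(manip.current_tool_pos()-q,4))
    if np.linalg.norm(F)>6:break
for m in("scene","wrist"):cv2.imwrite(f"pics/{m}2.png",viewer.get_image(m)[:,:,::-1])
A=cv2.imread("pics/scene2.png")[150:330,130:370];B=cv2.imread("pics/wrist2.png")
cv2.imwrite("pics/c2.png",np.hstack([cv2.resize(A,(400,300)),cv2.resize(B,(400,300))]));print(manip.current_clock())
```

```text
[-0.60457578  0.24557486  0.79753303]
0.028 [ 0.8 -0.2 -1.1] [ 0.     -0.0001  0.    ]
0.02 [ 1.  -0.3 -0.6] [0.     0.0005 0.    ]
0.014 [ 0.8 -1.   0.2] [ 0.0001 -0.      0.0003]
0.008 [ 0.5 -4.3  5. ] [ 0.0008 -0.0021  0.0011]
12.7167
```

View pics/c2.png

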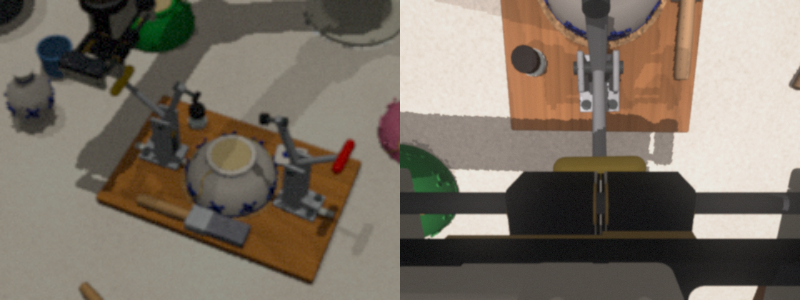

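Contact starts when the finger centre is about 12 mm from the bar centre, so the fingers are thinner there than I assumed. My first pass slipped over the bar. From this contact I'll follow the arc with the deeper grip and the corrected offset.

```bash
cat > push2.py <<'E'
from h import *
from bench import manip, effector
Z=np.array([0,0,1.])
def arc(bar,a,s,f0,off=-.010,dz=-.030,end=4):
    a=np.radians(a); n=s*np.array([-np.sin(a),np.cos(a),0])
    piv=np.array([bar[0],bar[1],.123])+.0766*n
    for d in list(range(-46,end+1,5)):
        t=np.radians(d); q=piv+n*(.1*np.sin(t)+off)+Z*(.1*np.cos(t)+dz)
        manip.servo_line(q,vel=.06); F=np.array(manip.current_force())-f0
        print(d,"n %.1f z %.1f"%(F@n,F[2]),np.round([(manip.current_tool_pos()-q)@n,manip.current_tool_pos()[2]-q[2]],4))
    manip.sleep(.3); F=np.array(manip.current_force())-f0; print("end F",np.round(F,1),manip.current_clock())
    return n
def snap(k,tag):
    for m in("top","scene"):cv2.imwrite(f"pics/{m}{tag}.png",viewer.get_image(m)[:,:,::-1])
    A=cv2.imread(f"pics/top{tag}.png")[100:280,170:390];B=cv2.imread(f"pics/scene{tag}.png")[150:330,150:370]
    cv2.imwrite(f"pics/{k}.png",cv2.resize(np.hstack([A,B]),(792,324)))
E
python3 - <<'E'
from push2 import *
arc([.5536,-.1854],9,1,np.array([0,0,0.]))
snap("c3",3)
E
```

```text
-46 n -0.1 z -0.1 [0.0012 0.0003]
-41 n 0.5 z 0.3 [0.0008 0.0004]
-36 n -0.6 z -0.5 [0.0005 0.0004]
-31 n 0.3 z -0.2 [0.0005 0.0004]
-26 n -0.1 z 0.2 [0.0006 0.0003]
-21 n -0.7 z -0.8 [0.0006 0.0003]
-16 n -0.5 z -0.3 [0.0006 0.0003]
-11 n 0.2 z 0.0 [0.0007 0.0002]
-6 n -1.0 z -0.2 [0.0007 0.0002]
-1 n -0.6 z -0.1 [0.0007 0.0001]
4 n -0.7 z 0.0 [0.0007 0.0001]
end F [ 0.1 -0.8  0.4] 16.1833
```

View pics/c3.png

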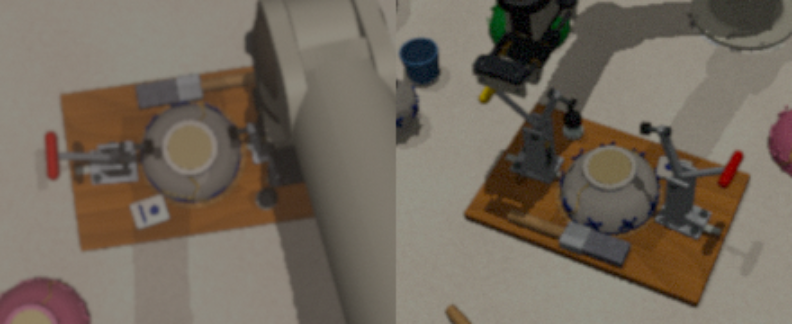

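The fingers crossed again without moving the lever: the handle is still open, with the yellow bar at (487,92) in the crop and the gripper above it. The reaction (outward and up) suggests something rests on top of the bar. I'll project the TCP and bar onto the contact-time picture.

Run:
```python
from h import *
c=viewer.get_calibration("scene");f=210/np.tan(np.radians(c["vfov"])/2)
pr=lambda p:(lambda v:v[:2]/v[2]*f+[c["cx"],c["cy"]])(R.from_quat(c["attitude"]).inv().apply(np.array(p)-c["eye"]))
from bench import manip
print(manip.current_tool_pos(),manip.current_finger_gap(),manip.current_tcp_rot())
a=np.radians(9);n=np.array([-np.sin(a),np.cos(a),0])
T2=np.array([.5536,-.1854,.157])-n*.010; T3=np.array(manip.current_tool_pos()); bar=np.array([.5536,-.1854,.187])
out=[]
for k,T in((2,T2),(3,T3)):
    im=cv2.imread(f"pics/scene{k}.png"); o=np.array([150,100]);s=4
    A=cv2.resize(im[100:220,150:250],None,fx=s,fy=s,interpolation=cv2.INTER_CUBIC);A=cv2.convertScaleAbs(A,alpha=1.8,beta=20)
    for p,col in((T,(0,0,255)),(T+[0,0,.066],(255,0,0)),(bar,(0,255,0))):
        u=((pr(p)-o+.5)*s).astype(int);cv2.circle(A,tuple(map(int,u)),4,col,1);print(k,u)
    out.append(A)
cv2.imwrite("pics/c4.png",np.hstack(out))
```

```text
[ 0.54210984 -0.11289895  0.19274128] 0.00012291003601130977 [ 9.96927930e-01  7.83243402e-02  1.47163419e-05 -1.09547813e-05]
2 [205 413]
2 [195 348]
2 [213 388]
3 [308 413]
3 [301 346]
3 [213 388]
```

View pics/c4.png

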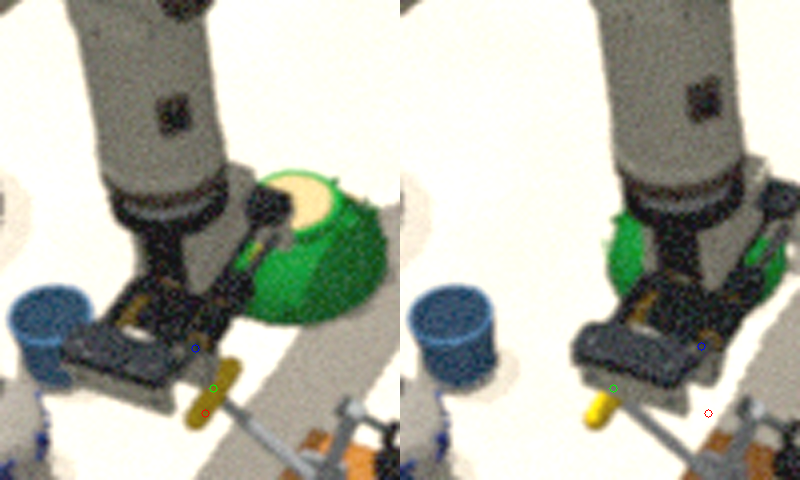

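In the right panel no fingertip is visible at the projected TCP (708,413). The lowest gripper part on the tool axis sits about 35 mm higher, which matches the tips having ridden over the top of the bar. I need one clear side view of the closed gripper before going on.

Run:
```python
from h import *
from bench import manip
p=np.array(manip.current_tool_pos());manip.servo_line([p[0],p[1],.36],vel=.3)
q=(R.from_euler('z',np.radians(-70))*R.from_quat([1,0,0,0])).as_quat()
manip.move_pose([.62,.12,.36],q); T=np.array(manip.current_tool_pos())
c=viewer.get_calibration("scene");f=210/np.tan(np.radians(c["vfov"])/2)
pr=lambda p:(lambda v:v[:2]/v[2]*f+[c["cx"],c["cy"]])(R.from_quat(c["attitude"]).inv().apply(np.array(p)-c["eye"]))
im=viewer.get_image("scene");cv2.imwrite("pics/scene5.png",im[:,:,::-1])
u=pr(T).astype(int);o=np.maximum(u-[75,90],0);s=4
A=cv2.resize(im[o[1]:o[1]+150,o[0]:o[0]+150,::-1],None,fx=s,fy=s,interpolation=cv2.INTER_CUBIC);A=cv2.convertScaleAbs(A,alpha=1.8,beta=20)
for h,col in((0,(0,0,255)),(.019,(0,255,255)),(.04,(0,255,0)),(.066,(255,0,0))):
    v=((pr(T+[0,0,h])-o+.5)*s).astype(int);print(h,v);cv2.circle(A,tuple(map(int,v)),4,col,1)
cv2.imwrite("pics/c5.png",A);print(manip.current_clock(),manip.current_finger_gap())
```

```text
0 [302 362]
0.019 [303 340]
0.04 [304 314]
0.066 [305 281]
18.5917 0.0003748100157419213
```

View pics/c5.png

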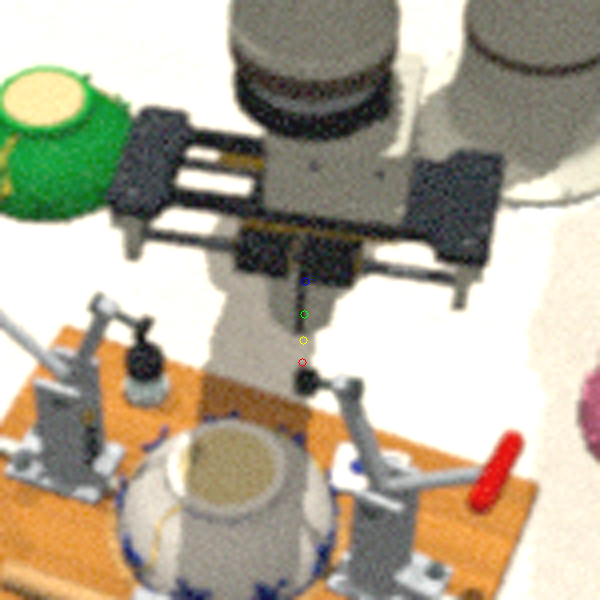

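The closed fingers form a thin blade whose tip ends near (300,332), about 26–35 mm above the reported TCP. The body's end posts sit at the expected +66 mm, so I'll lower the TCP to 48 mm below the bar. That puts the tip about 15–20 mm under the bar and leaves the body roughly 9 mm above it. I'll do the red clamp now because it is nearer.

```bash
cat >> push2.py <<'E'
def full(bar,a,s,dz=-.048):
    ar=np.radians(a); n=s*np.array([-np.sin(ar),np.cos(ar),0])
    q=(R.from_euler('z',ar)*R.from_quat([1,0,0,0])).as_quat()
    b=np.array([bar[0],bar[1],.187+dz])
    manip.move_pose(b-n*.05+Z*.17,q); manip.servo_line(b-n*.05,vel=.25)
    f0=np.array(manip.current_force()); manip.servo_line(b-n*.0165,vel=.06)
    print("contact F",np.round((np.array(manip.current_force())-f0),1))
    arc(bar,a,s,f0,off=-.0125,dz=dz)
    p=np.array(manip.current_tool_pos()); e=p-n*.05; manip.servo_line(e,vel=.2); manip.servo_line(e+Z*.16,vel=.3)
    print("t",manip.current_clock())
E
python3 - <<'E'
from push2 import *
full([.5025,.2011],6,-1)
snap("c6",6)
E
```

```text
contact F [ 1.2  7.  -3.8]
-46 n -13.3 z 0.8 [-0.0057  0.0017]
-41 n -12.4 z 3.0 [-0.006  0.002]
-36 n -13.3 z 6.4 [-0.0064  0.0023]
-31 n -12.9 z 9.2 [-0.0068  0.0026]
-26 n -8.9 z 8.5 [-0.0046  0.0025]
-21 n -3.1 z 2.4 [-0.0005  0.001 ]
-16 n -0.2 z -1.0 [ 0.0019 -0.0006]
-11 n -0.4 z 0.2 [ 0.001  -0.0002]
-6 n -0.2 z -0.6 [ 0.0007 -0.    ]
-1 n 0.3 z 0.0 [ 0.0007 -0.0001]
4 n 0.2 z 0.0 [ 0.0007 -0.0001]
end F [-0.2  0.   1. ] 24.5833
t 25.6667
```

View pics/c6.png

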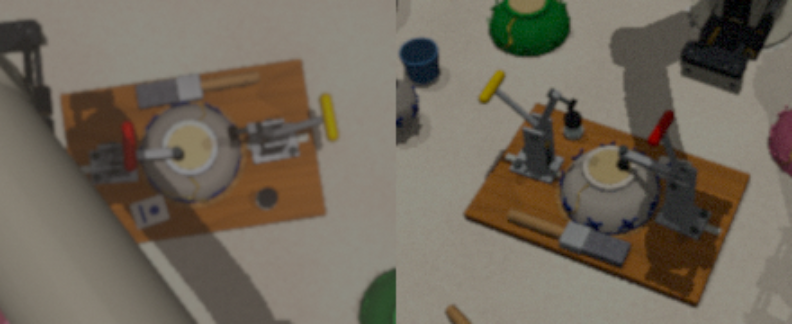

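Red snapped shut, with its pad on the foot at (177,153) in the left half and the bowl unmoved. Now the same push on yellow.

Run:
```python
from push2 import *
full([.5536,-.1854],9,1)
snap("c7",7)
```

```text
contact F [ 1.5 -8.1 -0.2]
-46 n -14.7 z 1.3 [-0.007   0.0015]
-41 n -14.5 z 5.5 [-0.0074  0.0019]
-36 n -15.7 z 8.0 [-0.0077  0.0023]
-31 n -16.5 z 12.0 [-0.0078  0.0028]
-26 n -9.0 z 5.8 [-0.0045  0.0024]
-21 n -2.3 z 0.7 [-0.0004  0.0011]
-16 n -0.0 z -1.0 [ 0.0017 -0.0003]
-11 n -0.0 z -0.4 [ 0.001 -0.   ]
-6 n -0.6 z -0.1 [0.0006 0.0002]
-1 n -1.7 z 0.8 [0.0006 0.0001]
4 n -1.3 z 0.4 [0.0006 0.0001]
end F [ 0.2 -0.9 -0.1] 32.3917
t 33.475
```

View pics/c7.png

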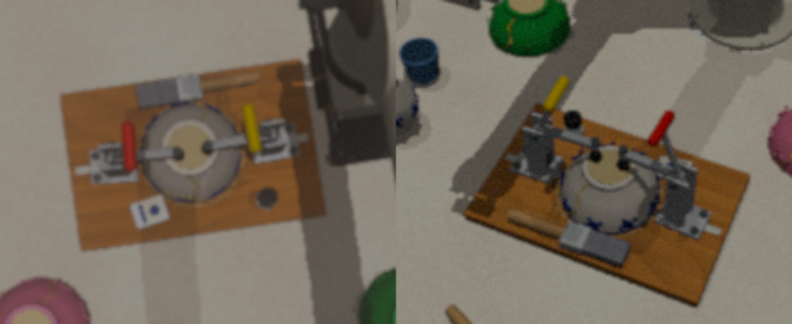

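Both levers are shut, with pads at (178,153) and (207,147) on the bowl's foot. The bowl, sherd, jar and brush are where they were, and the robot is clear, so I'm handing in.

Run:
```python
from bench import manip
print(manip.current_force(),manip.current_clock()); manip.hand_in()
```

```text
[-0.33544047  0.03289943 -0.00105423] 33.575
the job is handed in; nothing more can be done
```

Both toggle clamps are snapped shut on the bowl, and I handed the job in at 33.6 s of the allowed 48 s. I pushed each handle over with the closed fingertips, red first and then yellow.

**Failed tries:** My first two passes at the yellow bar did not move its lever. The fingertips really end about 30 mm above the reported tool point, so they rode over the bar. I lowered the tool point to 48 mm below the bar, and both pushes then worked.

**Last checks:**
- **Levers and pads:** the last pictures show both levers shut and both pads on the bowl's foot. The push force on each bar rose to about 13–20 N and fell to nothing as it snapped over.
- **Bowl and bystanders:** in those pictures the bowl, sherd, jar and brush look unmoved. The cup also looks unmoved. I did not look at the vase and tape again, though the arm never went near them.
- **Robot:** it stands clear, with about 0.3 N read at the wrist.
- **Not measured:** I judged the lever angles, pad forces and bowl shift only by eye from the pictures.

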